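# Open the lamp shutter for one exposure, then close it

## Task

Take a microscope picture: pull the red shutter knob of the white light unit straight out until you feel it click into its on detent, where it stays out by itself when let go, press the yellow capture button on the camera remote while the shutter is open, then push the knob fully home. The light unit only stands on rubber feet and is lined up with the microscope: stop pulling as soon as it clicks, push gently and never drag the unit along; leave the other things on the bench where they are.

Things in the scene. Friction and masses are not known exactly. Their poses are not given: they have to be found in the camera images.
- unit: white lamp unit, a box 240 (its x) x 170 (its y) x 120 mm high, loose on four rubber feet; 2.8 to 4 kg, slides on the bench at 13 to 26 N. Origin: centre of its underside, on the bench. Front face at its own x = -120 mm; the red knob comes straight out of it along the unit's own -x. The rest of the front (bezel 4 mm round the rod, dimmer cap, switch) stands at most 10 mm proud.
- knob_face (a point): centre of the outer face of the red shutter knob, axes parallel to the unit's; moves with the knob. The knob is a disc of 52 mm diameter, 18 mm thick, on a level steel rod of 14 mm diameter, 80 mm above the bench, 40 mm below the unit's top, at the unit's own y = 0. At home the face is 58 mm from the unit's front: 40 mm of bare rod behind the disc (36 clear of the bezel), room for fingers.
- knob (a joint): how far the knob is out, m: 0 home (shutter closed). A spring (1 to 2 N) draws it home. The on detent lies 13 to 46 mm out, differing from unit to unit: feel for it. A sprung bump (7 to 10 N at first) fades to nothing over some 7 mm of pull; from its top the knob jumps 7 mm outward and stays. Let go before, it goes home. 2 mm beyond the detent is a hard stop: pulling on drags the unit.
- knob_neck (a point): point on the axis of the steel rod, 18 mm behind the back of the red disc (36 mm behind its outer face); moves with the knob. Pushing the knob out of its on detent takes 3.5 to 7 N over some 7 mm; then it jumps inward and the spring draws it home against a hard stop.
- capture_top (a point): centre of the top of the yellow round capture button, 36 mm diameter, 52 mm above the bench, on a grey remote 120 by 85 by 30 mm that is fixed to the bench. Pressed straight down.
- capture (a joint): travel of the capture button, m: 0 up, 0.006 fully down; springs back up; fully down takes 5 N. Pressed by at least 4.5 mm counts.
- mouse: black computer mouse, loose, 105 by 60 by 33 mm; origin: centre of its underside; leave alone
- slide_box: blue slide box, loose, 90 by 170 by 32 mm; origin: centre of its underside; leave alone
- reagent: amber bottle with blue cap, loose, 70 mm diameter, 150 mm high; origin: centre of its underside; leave alone
- petri: stack of three petri dishes, loose, 90 mm diameter, 44 mm high; origin: centre of its underside; leave alone
- beaker: glass beaker, loose, 80 mm diameter, 100 mm high; origin: centre of its underside; leave alone
- tip_box: white and orange pipette tip box, loose, 120 by 85 by 55 mm; origin: centre of its underside; leave alone
Not all that is in view belongs to the job. What is shaped like the part that bears capture_top but pink or turquoise is not meant.

How it is judged:
By the outcome, as a careful person would: the job done as asked, in the order asked, and still so for the second after the job is handed in, with the robot touching nothing.
It also fails if it takes over 72 s, if anything falls off the work surface, if the arm or the gripper's body presses on something with over 40 N, if the wrist force passes 120 N, or if a joint passes its speed limit or range.

## Robot

A 6-joint arm with a two-finger parallel gripper is mounted at the origin on the work surface. World frame = base frame: x ahead of the robot, y to its left, z up, the work surface at z = 0. Lengths are in m, angles in rad, forces in N, time in s.
With the tool pointing down it reaches from about 0.325 to 1 m from the base axis. Payload 5.1 kg.
Tool frame: the origin (TCP) lies at the very end of the fingers, on their centre line; the grasp point (between the pads) lies 19 mm behind it; x points along the fingers, y is the direction in which the jaws open and shut, and the axes are right-handed (so a half turn about x gives the same grasp; the last joint's range is limited). The gripper opens to 85 mm and grips with 20 to 120 N. Pads are 22 mm wide; open, the fingers measure 114 mm over their backs; the gripper's body (76 mm by 85 mm) begins 54 mm behind the grasp point. The pads swing forward as they close: fully open they stand 13 mm farther back than shut.
Start: joints at [-0.083, 0.124, 1.65, -0, 1.367, -0.083], TCP at [0.65, -0, 0.231] pointing down, gripper open.
Joint ranges: [-2.61, 2.61], [-1.02, 2.33], [0.03, 2.71], [-1.35, 4.49], [0.32, 2.68], [-2.91, 2.91]. Speed limits (rad/s): [2.57, 2.57, 3.14, 3.14, 3.14, 3.14].

## Interface

Orientations are given as a unit quaternion [w, x, y, z].
In Python, from rig import readout, vision, ticket gives the robot as it stands.
- The arm moves only by the shell command python3 -m creep 'ROWS'. ROWS is JSON, a list of rows, each a list of 7 numbers: the shift along the tool's x, y, z in cm, then the turn, a rotation vector about the tool's x, y, z in degrees, then the finger opening in cm, from 0 to 8.54. A call has 1 to 5 rows; each row shifts and turns the commanded pose from where the row before left it, along the tool's axes as they then stand; what a row does not reach is not made up. A row lasts 1/12 s, in which the tool goes at most 41.7 mm and 7.16 degrees, less where a joint would pass 70% of its speed; a pose out of reach is approached as far as the arm can. A call is refused whole if a number of a shift passes 4.17 or a number of a turn 7.16, either way. A call with a gripper value outside its range is refused whole. The fingers move at their own pace and stop on an object; the grip force is fixed at half the most. Time passes only in rows, so rows that do not move let the fingers close. It gives the time, the measured TCP pose, the force and the opening at its end, in the units of the state.
- readout.sense(): the state, without advancing time (a new reading comes with each control period).
- vision.camera(name): name is "scene" or "side" or "wrist"; returns the picture (400x640x3 uint8, red, green, blue); there is no depth.
- vision.camera_model(name): a dict with "intrinsics" (3x3 intrinsics, pixels), "position" and "orientation" of the camera in the world. Camera axes: x right, y down, z forward; pixel columns grow to the right and rows downward; lengths in m; the calibration is good to about 2 mm. The wrist camera is an equidistant fisheye: a pixel r from the principal point sees the ray r / f radians off the axis. A picture is of the moment at which its call begins: read the wrist's pose just before it. camera_model takes no time and is no camera call; for the wrist camera it gives the pose at the moment of the call.
- ticket.finish_job(): hands the job in, once; it reports no verdict.
The state is a dict: "clock": time; "qpos": joint angles; "qd": joint speeds; "joint_torque": joint torques, N m; "tool_pos": TCP position; "eef_rot": TCP orientation; "ft_force": force on the tool from outside, world axes, zero at the start; "moment": the same for the moment, N m; "finger_gap": opening from 0.0 (shut) to 1.0 (fully open).
Only numpy, scipy, OpenCV 4.12 (cv2) and the standard library are available. Lean on these libraries where they do the work, as an engineer would, in place of code of your own. Each camera call takes 0.05 s, during which the arm holds its last target. There are 200 camera calls.

## Working session

There is one attempt and no reset: what is moved stays moved. The work goes in short steps, Python scripts to look and compute and a shell command to move; the robot and the scene stay as the last step left them, time stands still between calls to the robot, and variables do not carry over. Pictures are saved under pics/ and viewed, about 8 in all and at most 12, crops included, and the job is handed in when it is done.

```bash
mkdir -p pics; python3 - <<'E'
from rig import readout, vision
import cv2, numpy as np
a=[]
for n in ("scene","side"):
    im=vision.camera(n); cv2.imwrite(f"pics/{n}.png",im[:,:,::-1]); m=vision.camera_model(n); print(n,m)
print(vision.camera_model("wrist"))
print(readout.sense())
E
```

```text
scene {'intrinsics': array([[402.74742742,   0.        , 328.5323954 ],
       [  0.        , 402.74742742, 195.39233736],
       [  0.        ,   0.        ,   1.        ]]), 'position': array([ 1.52646952, -0.31222325,  1.08375727]), 'orientation': array([-0.3097441 ,  0.7408782 ,  0.54823337, -0.2336627 ])}
side {'intrinsics': array([[475.60961958,   0.        , 322.87712907],
       [  0.        , 475.60961958, 192.53726266],
       [  0.        ,   0.        ,   1.        ]]), 'position': array([-0.03430701,  1.19431271,  1.06973275]), 'orientation': array([ 0.10053347, -0.19425846,  0.87033768, -0.4412131 ])}
{'intrinsics': array([[309.70691629,   0.        , 319.15432814],
       [  0.        , 309.70691629, 199.46280687],
       [  0.        ,   0.        ,   1.        ]]), 'position': array([0.64957963, 0.08204391, 0.373936  ]), 'orientation': array([ 1.60059822e-01,  9.87106818e-01, -1.29083517e-05, -9.91231806e-04])}
{'clock': 0.1, 'qpos': array([-8.26113535e-02,  1.24462706e-01,  1.65156042e+00,  1.77186972e-05,
        1.36750700e+00, -8.25781996e-02]), 'qd': array([-0.00060695, -0.00211361, -0.00456692, -0.00187302,  0.00157811,
        0.00014985]), 'joint_torque': array([ 9.10699127e-04, -4.24935150e+01, -3.66653323e+01, -1.21150126e-05,
        3.93052323e-03, -1.30700494e-05]), 'tool_pos': array([6.49437261e-01, 1.49446660e-05, 2.30147596e-01]), 'eef_rot': array([ 0.49946394,  0.49957088,  0.50051722, -0.50044703]), 'ft_force': array([-0.47478846,  0.61869271,  0.47162927]), 'moment': array([ 0.01431083, -0.01394562,  0.00171344]), 'finger_gap': 0.9973752922507313}
```

View pics/scene.png

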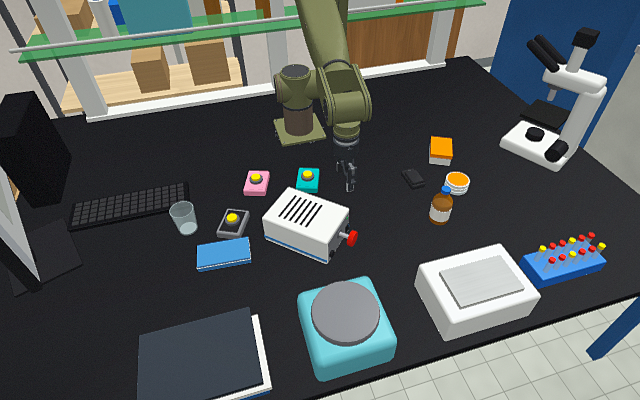

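View pics/side.png

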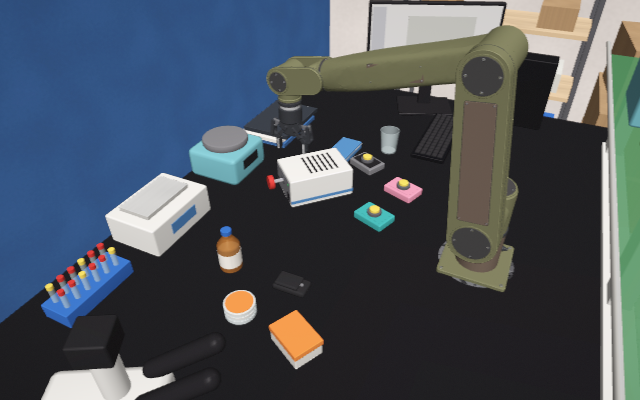

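The scene view shows the white unit at (305,222), with its red knob at (352,238). In the side view the knob is at (271,182). There are three remotes:
- **Grey:** scene (232,218), side (368,157)
- **Pink:** scene (257,180)
- **Turquoise:** scene (307,178)

Grey fits the description. I'll measure it and confirm with a crop.

```bash
cat > h.py <<'E'
import cv2, numpy as np
from scipy.spatial.transform import Rotation as R
def rot(q): return R.from_quat([q[1],q[2],q[3],q[0]])
def ray(m,u,v,fish=False):
    K=m["intrinsics"]; x=(u-K[0,2])/K[0,0]; y=(v-K[1,2])/K[1,1]
    if fish:
        r=np.hypot(x,y); d=np.array([x/r*np.sin(r),y/r*np.sin(r),np.cos(r)]) if r>0 else np.array([0,0,1.])
    else: d=np.array([x,y,1.]); d/=np.linalg.norm(d)
    return np.array(m["position"]),rot(m["orientation"]).apply(d)
def plane(m,u,v,z,fish=False):
    p,d=ray(m,u,v,fish); return p+d*(z-p[2])/d[2]
def tri(rays):
    A=sum(np.eye(3)-np.outer(d,d) for p,d in rays); b=sum((np.eye(3)-np.outer(d,d))@p for p,d in rays)
    X=np.linalg.solve(A,b); return X,[np.linalg.norm(np.cross(d,X-p)) for p,d in rays]
def blobs(im,lo,hi,box=None,amin=15):
    h=cv2.cvtColor(im,cv2.COLOR_RGB2HSV); h[:,:,0]=(h[:,:,0].astype(int)+90)%180  # red at 90, yellow at 120
    k=cv2.inRange(h,np.array(lo),np.array(hi))
    if box: q=np.zeros_like(k); x0,y0,x1,y1=box; q[y0:y1,x0:x1]=1; k*=q
    n,_,s,c=cv2.connectedComponentsWithStats(k)
    return [(c[i].round(1),s[i].tolist()) for i in range(1,n) if s[i][4]>=amin]
E
python3 - <<'E'
from h import *; from rig import vision
I={n:cv2.imread(f"pics/{n}.png")[:,:,::-1].copy() for n in("scene","side")}; M={n:vision.camera_model(n) for n in I}
red=([80,150,60],[98,255,255]); yel=([113,120,100],[125,255,255])
bx={"scene":((330,220,370,260),(215,205,250,230)),"side":((258,165,290,195),(355,145,380,165))}
P={}
for n in I:
    for k,(c,b) in {"knob":(red,bx[n][0]),"btn":(yel,bx[n][1])}.items():
        r=blobs(I[n],*c,b); print(n,k,r); P[n,k]=max(r,key=lambda t:t[1][4])[0]
for k in("knob","btn"): print(k,tri([ray(M[n],*P[n,k]) for n in I]), [plane(M[n],*P[n,k],.08 if k=="knob" else .05) for n in I])
s=I["scene"][170:270,205:365]; t=I["side"][130:230,255:415]
cv2.imwrite("pics/crop1.png",np.vstack([cv2.resize(x,(480*5//3,300),interpolation=cv2.INTER_CUBIC)[:, :] for x in (s,t)])[:,:,::-1])
E
```

```text
scene knob [(array([351.9, 237.9]), [347, 230, 11, 17, 132])]
scene btn [(array([231.4, 217.2]), [227, 213, 10, 10, 80])]
side knob [(array([270.6, 181.9]), [267, 175, 9, 15, 102])]
side btn [(array([367.1, 156.4]), [363, 154, 9, 6, 49])]
knob (array([ 0.74848345, -0.00644422,  0.07864952]), [np.float64(0.001619669403643692), np.float64(0.0016196694036437473)]) [array([ 0.75098337, -0.00590082,  0.08      ]), array([ 0.74673159, -0.00651032,  0.08      ])]
btn (array([ 0.51004642, -0.36853478,  0.04582675]), [np.float64(0.0015209305414595582), np.float64(0.0015209305414592912)]) [array([ 0.51585849, -0.36738271,  0.05      ]), array([ 0.50743991, -0.36439803,  0.05      ])]
```

View pics/crop1.png

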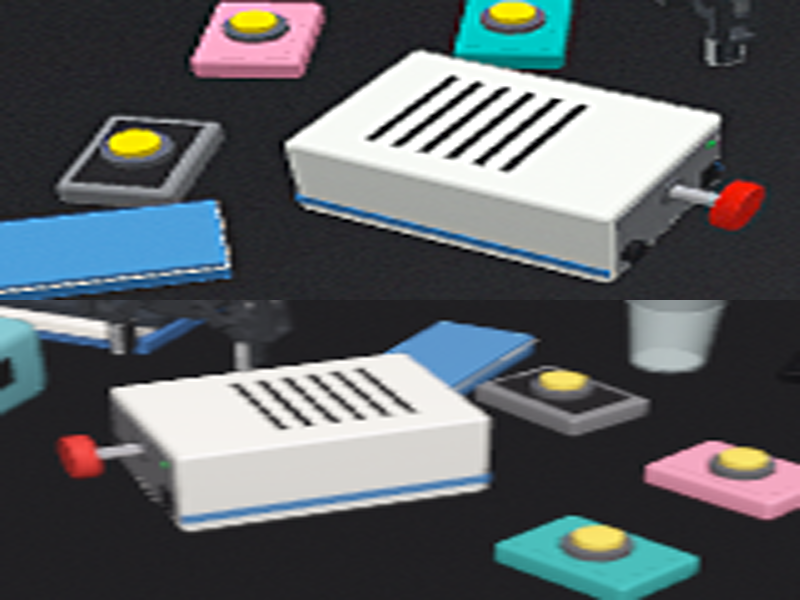

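Grey is confirmed as the remote, with its button at scene (231,217). The triangulated knob is at (0.748,-0.006,0.079), and that height is correct. Next I'll get the unit's yaw from its top corners.

```bash
python3 - <<'E'
from h import *; from rig import vision,readout
M={n:vision.camera_model(n) for n in("scene","side")}
C={"scene":[(289,187.3),(349,209),(327.4,243.3),(262.6,219)],"side":[(291,175),(277.4,160.7),(336.6,147.7),(353,169.3)]}
for n in C:
    p=np.array([plane(M[n],*c,.12)[:2] for c in C[n]]); print(n,p.round(3).tolist())
    e=np.roll(p,-1,0)-p; print(np.linalg.norm(e,axis=1).round(3),np.degrees(np.arctan2(e[:,1],e[:,0])).round(1),"centre",p.mean(0))
print(rot(readout.sense()["eef_rot"]).as_matrix().round(3))
E
```

```text
scene [[0.501, -0.153], [0.662, 0.013], [0.78, -0.097], [0.622, -0.268]]
[0.232 0.161 0.233 0.167] [  45.9  -43.1 -132.6  136.5] centre [ 0.64137414 -0.12604398]
side [[0.671, -0.026], [0.762, -0.088], [0.6, -0.267], [0.485, -0.153]]
[0.11  0.241 0.162 0.226] [ -34.4 -132.1  135.4   34.4] centre [ 0.62962032 -0.13366373]
[[-0.002  1.    -0.   ]
 [ 0.    -0.    -1.   ]
 [-1.    -0.002 -0.   ]]
```

```bash
python3 -m creep '[[0,2,0.65,0,0,0,5],[0,2,0.65,0,0,0,5],[0,2,0.65,0,0,0,4],[0,2.1,0.65,0,0,0,3.4],[0,0,0,7,0,0,3.4]]'; python3 -m creep '[[0,0,0,7.15,0,0,3.4],[0,0,0,7.15,0,0,3.4],[0,0,0,7.15,0,0,3.4],[0,0,0,7.15,0,0,3.4],[0,0,0,7.15,0,0,3.4]]';python3 -m creep '[[0,0,0,0,0,0,3.4],[0,0,0,0,0,0,3.4]]'
python3 - <<'E'
from h import *; from rig import vision,readout
s=readout.sense(); m=vision.camera_model("wrist"); im=vision.camera("wrist"); cv2.imwrite("pics/w1.png",im[:,:,::-1])
T=rot(s["eef_rot"]).as_matrix(); print(s["tool_pos"],T.round(3),s["qpos"],s["clock"],s["ft_force"])
for c,b in blobs(im,[80,150,60],[98,255,255],None,60): print(c,b,plane(m,*c,.08,True))
E
```

```text
clock: 0.52
tool_pos: [0.733, -0.0273, 0.2297]
eef_rot: [-0.468, -0.53, -0.468, 0.53]
ft_force: [-1.1, 0.2, -1.0]
finger_gap: 0.402
clock: 0.93
tool_pos: [0.7307, -0.026, 0.2304]
eef_rot: [-0.281, -0.648, -0.282, 0.649]
ft_force: [-0.0, -0.6, -0.6]
finger_gap: 0.4
clock: 1.1
tool_pos: [0.7307, -0.026, 0.2306]
eef_rot: [-0.284, -0.647, -0.285, 0.648]
ft_force: [-0.5, -0.6, -0.2]
finger_gap: 0.397
[ 0.73073219 -0.02600628  0.23061375] [[-0.001  0.736 -0.676]
 [ 0.    -0.676 -0.736]
 [-1.    -0.001  0.001]] [-1.08946655e-01  2.99298639e-01  1.44796721e+00  4.92569123e-06
  1.39540656e+00  6.34046542e-01] 1.1 [-0.50768498 -0.55868461 -0.18944659]
[317.1 156.1] [290, 143, 55, 28, 1372] [ 0.74735319 -0.00382187  0.08      ]
```

View pics/w1.png

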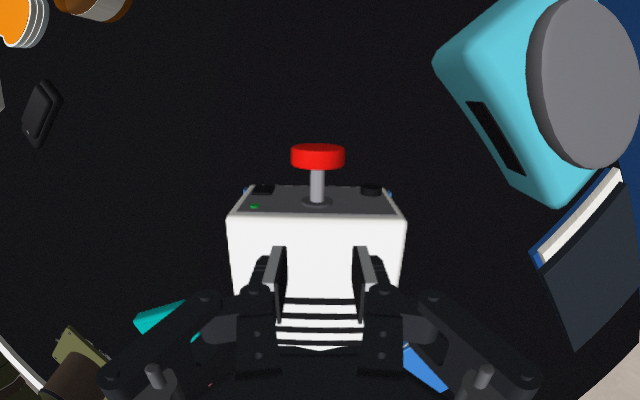

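The wrist view shows the disc at (317,156), the rod running straight down to the bezel, and the unit's front edge level at row 217, so the yaw is good. Now I'll get the exact gap between the disc back and the front face.

```bash
python3 - <<'E'
from h import *; from rig import vision,readout
s=readout.sense(); m=vision.camera_model("wrist"); T=rot(s["eef_rot"]).as_matrix()
for nm,u,v,z in [("discback",317,170.5,.106),("faceTop?",317,143.5,.106),("faceBot?",317,143.5,.08),("rodL",310,185,.08),("rodR",325,185,.08),("uL",227,218,.12),("uR",407,218,.12),("u2",317,214,.12)]:
    print(nm,(T.T@(plane(m,u,v,z,True)-s["tool_pos"])*100).round(2))
E
```

```text
discback [12.48 -0.26 -1.94]
faceTop? [12.48 -0.25 -4.36]
faceBot? [15.08 -0.27 -3.99]
rodL [15.08 -0.97  0.14]
rodR [15.08  0.51  0.14]
uL [11.09 -8.48  2.09]
uR [11.08  7.93  2.09]
u2 [11.08 -0.26  1.66]
```

```bash
python3 -m creep '[[3,-0.24,0,0,0,0,3.4],[3,0,0,0,0,0,3.4],[3,0,0,0,0,0,3.4],[2,0,0,0,0,0,3.4],[0,0,0,0,0,0,3.4]]'; python3 -m creep '[[2,0,0,0,0,0,3.4],[2,0,0,0,0,0,3.4],[2,0,0,0,0,0,3.4],[0,0,0,0,0,0,3.4],[0,0,0,0,0,0,3.4]]'
python3 - <<'E'
from h import *; from rig import vision
im=vision.camera("wrist"); cv2.imwrite("pics/w2.png",im[:,:,::-1])
E
```

```text
clock: 1.57
tool_pos: [0.7252, -0.024, 0.114]
eef_rot: [-0.282, -0.644, -0.286, 0.651]
ft_force: [-0.6, 0.1, -0.4]
finger_gap: 0.396
clock: 1.98
tool_pos: [0.729, -0.0244, 0.0613]
eef_rot: [-0.283, -0.647, -0.284, 0.648]
ft_force: [-0.1, 0.1, 1.0]
finger_gap: 0.393
```

View pics/w2.png

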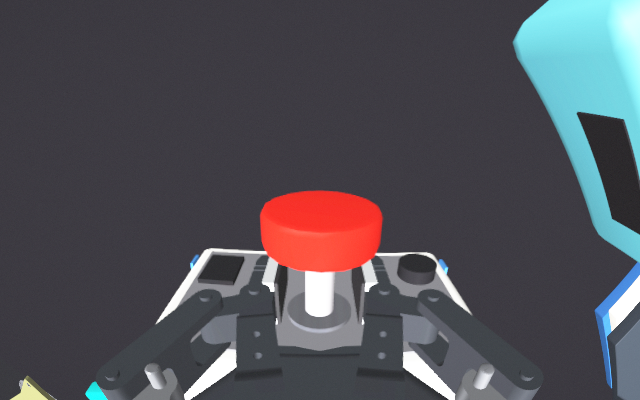

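The fingers straddle the rod symmetrically behind the disc, which is at (320,235). Now I'll pull in small steps.

```bash
for i in 1; do python3 -m creep '[[0,0,-0.2,0,0,0,3.4],[0,0,-0.2,0,0,0,3.4],[0,0,0,0,0,0,3.4],[0,0,0,0,0,0,3.4]]'; python3 -m creep '[[0,0,-0.15,0,0,0,3.4],[0,0,-0.15,0,0,0,3.4],[0,0,0,0,0,0,3.4],[0,0,0,0,0,0,3.4]]'; python3 -m creep '[[0,0,-0.15,0,0,0,3.4],[0,0,-0.15,0,0,0,3.4],[0,0,0,0,0,0,3.4],[0,0,0,0,0,0,3.4]]';done
```

```text
clock: 2.37
tool_pos: [0.7327, -0.0214, 0.0627]
eef_rot: [0.284, 0.648, 0.283, -0.647]
ft_force: [0.2, -0.6, 0.2]
finger_gap: 0.396
clock: 2.7
tool_pos: [0.734, -0.0191, 0.0613]
eef_rot: [-0.283, -0.648, -0.283, 0.648]
ft_force: [-0.7, -0.4, 0.1]
finger_gap: 0.397
clock: 3.03
tool_pos: [0.7359, -0.0172, 0.0612]
eef_rot: [-0.283, -0.648, -0.283, 0.648]
ft_force: [-1.3, -0.8, -0.3]
finger_gap: 0.401
```

```bash
python3 -m creep '[[0,0,-0.15,0,0,0,3.4],[0,0,-0.15,0,0,0,3.4],[0,0,0,0,0,0,3.4],[0,0,0,0,0,0,3.4]]'; python3 -m creep '[[0,0,-0.15,0,0,0,3.4],[0,0,-0.15,0,0,0,3.4],[0,0,0,0,0,0,3.4],[0,0,0,0,0,0,3.4]]'
```

```text
clock: 3.37
tool_pos: [0.7381, -0.0148, 0.0612]
eef_rot: [-0.283, -0.648, -0.283, 0.648]
ft_force: [-0.9, -1.0, -0.9]
finger_gap: 0.398
clock: 3.7
tool_pos: [0.7402, -0.0126, 0.0613]
eef_rot: [0.283, 0.648, 0.283, -0.648]
ft_force: [-1.2, -1.4, -0.1]
finger_gap: 0.398
```

```bash
python3 -m creep '[[0,0,-0.15,0,0,0,3.4],[0,0,-0.15,0,0,0,3.4],[0,0,0,0,0,0,3.4],[0,0,0,0,0,0,3.4]]'; python3 -m creep '[[0,0,-0.15,0,0,0,3.4],[0,0,-0.15,0,0,0,3.4],[0,0,0,0,0,0,3.4],[0,0,0,0,0,0,3.4]]'
```

```text
clock: 4.03
tool_pos: [0.7422, -0.0103, 0.0613]
eef_rot: [0.283, 0.648, 0.283, -0.648]
ft_force: [-1.4, -1.5, -0.7]
finger_gap: 0.397
clock: 4.37
tool_pos: [0.7443, -0.0081, 0.0614]
eef_rot: [0.283, 0.648, 0.283, -0.648]
ft_force: [-0.5, -1.8, 0.2]
finger_gap: 0.401
```

```bash
python3 -m creep '[[0,0,-0.15,0,0,0,3.4],[0,0,-0.15,0,0,0,3.4],[0,0,0,0,0,0,3.4],[0,0,0,0,0,0,3.4]]'; python3 -m creep '[[0,0,-0.15,0,0,0,3.4],[0,0,-0.15,0,0,0,3.4],[0,0,0,0,0,0,3.4],[0,0,0,0,0,0,3.4]]'
```

```text
clock: 4.7
tool_pos: [0.7463, -0.0059, 0.0613]
eef_rot: [0.283, 0.648, 0.283, -0.648]
ft_force: [0.1, -0.7, 0.1]
finger_gap: 0.399
clock: 5.03
tool_pos: [0.7484, -0.0037, 0.0614]
eef_rot: [0.283, 0.648, 0.283, -0.648]
ft_force: [-0.2, -1.6, -0.6]
finger_gap: 0.395
```

```bash
cat > chk.py <<'E'
from h import *; from rig import vision,readout
F=[]
for i in range(4):
    im=vision.camera("wrist"); s=readout.sense(); F.append(s["ft_force"])
T=rot(s["eef_rot"]).as_matrix(); m=vision.camera_model("wrist")
b=max(blobs(im,[80,150,60],[98,255,255],None,60),key=lambda t:t[1][4])
print("F tool",(T.T@np.mean(F,0)).round(2),"disc",b, "clock",s["clock"])
print("disc back (tool cm)",(T.T@(plane(m,b[0][0],b[1][1]+b[1][3]-.5,.106,True)-s["tool_pos"])*100).round(2))
cv2.imwrite("pics/last.png",im[:,:,::-1])
for n,bx in(("scene",(320,200,420,300)),("side",(200,150,300,220))):
    i2=vision.camera(n); cv2.imwrite(f"pics/last_{n}.png",i2[:,:,::-1]); print(n,[t[0] for t in blobs(i2,[80,150,60],[98,255,255],bx)])
E
python3 chk.py
```

```text
F tool [0.35 0.85 1.23] disc (array([320.6, 245.6]), [262, 205, 119, 83, 8344]) clock 5.2333
disc back (tool cm) [-4.46 -0.01 -1.31]
scene [array([357.7, 239.9])]
side [array([264.8, 182.6])]
```

```bash
python3 -m creep '[[0,0,-0.15,0,0,0,3.4],[0,0,-0.15,0,0,0,3.4],[0,0,0,0,0,0,3.4],[0,0,0,0,0,0,3.4]]'; python3 -m creep '[[0,0,-0.15,0,0,0,3.4],[0,0,-0.15,0,0,0,3.4],[0,0,0,0,0,0,3.4],[0,0,0,0,0,0,3.4]]'
```

```text
clock: 5.67
tool_pos: [0.7504, -0.0015, 0.0614]
eef_rot: [0.283, 0.648, 0.283, -0.648]
ft_force: [0.4, -1.1, -0.2]
finger_gap: 0.398
clock: 6.0
tool_pos: [0.7517, -0.0002, 0.0614]
eef_rot: [-0.283, -0.647, -0.283, 0.649]
ft_force: [-3.0, -4.7, 1.3]
finger_gap: 0.399
```

```bash
python3 -m creep '[[0,0,-0.1,0,0,0,3.4],[0,0,-0.1,0,0,0,3.4],[0,0,0,0,0,0,3.4],[0,0,0,0,0,0,3.4]]'; python3 -m creep '[[0,0,-0.1,0,0,0,3.4],[0,0,-0.1,0,0,0,3.4],[0,0,0,0,0,0,3.4],[0,0,0,0,0,0,3.4]]'
```

```text
clock: 6.33
tool_pos: [0.7534, 0.0016, 0.0614]
eef_rot: [-0.283, -0.648, -0.283, 0.648]
ft_force: [-2.4, -3.9, 1.2]
finger_gap: 0.398
clock: 6.67
tool_pos: [0.7555, 0.0041, 0.0614]
eef_rot: [0.283, 0.648, 0.284, -0.647]
ft_force: [0.1, -0.6, -0.8]
finger_gap: 0.4
```

```bash
python3 chk.py
```

```text
F tool [-0.37  0.68  1.06] disc (array([321.4, 245.8]), [262, 205, 120, 84, 8383]) clock 6.8667
disc back (tool cm) [-4.46  0.02 -1.26]
scene [array([360.7, 241.1])]
side [array([262. , 183.2])]
```

```bash
python3 -m creep '[[0,0,-0.1,0,0,0,3.4],[0,0,-0.05,0,0,0,3.4],[0,0,0,0,0,0,3.4]]'; python3 chk.py
```

```text
clock: 7.22
tool_pos: [0.7562, 0.005, 0.0613]
eef_rot: [0.283, 0.648, 0.284, -0.648]
ft_force: [0.2, -0.6, 0.7]
finger_gap: 0.404
F tool [-0.04  0.27  0.08] disc (array([321.5, 245.9]), [262, 205, 120, 84, 8397]) clock 7.4167
disc back (tool cm) [-4.48  0.02 -1.27]
scene [array([361. , 241.3])]
side [array([261.7, 183.3])]
```

```bash
python3 -m creep '[[0,0,-0.1,0,0,0,3.4],[0,0,-0.05,0,0,0,3.4],[0,0,0,0,0,0,3.4]]'; python3 chk.py
```

```text
clock: 7.77
tool_pos: [0.7572, 0.0059, 0.0613]
eef_rot: [0.283, 0.648, 0.283, -0.648]
ft_force: [0.2, -0.1, 0.2]
finger_gap: 0.397
F tool [-0.12 -0.03 -0.1 ] disc (array([321.4, 237.4]), [262, 197, 121, 83, 8422]) clock 7.9667
disc back (tool cm) [-4.47  0.02 -1.68]
scene [array([362.6, 242. ])]
side [array([260.4, 184. ])]
```

It clicked: the pull force dropped to about 0 and the disc jumped about 4–5 mm ahead of the fingers, where it stays on its own. Now I'll lift off and go to the button.

```bash
python3 -m creep '[[-2,0,0,0,0,0,3.4],[-3.5,0,0,0,0,0,3.4],[-4,0,0,0,0,0,3.4],[-4,0,0,0,0,0,3.4],[-3.5,0,0,0,0,0,0]]'; python3 -m creep '[[0,0.7,4.1,0,0,0,0],[0,0.7,4.1,0,0,0,0],[0,0.7,4.1,0,0,0,0],[0,0.7,4.1,0,0,0,0],[0,0.7,4.1,0,0,0,0]]'; python3 -m creep '[[0,0.7,4.1,0,0,0,0],[0,0.7,4.1,0,0,0,0],[0,0.7,4.1,0,0,0,0],[0,0.7,4.1,0,0,0,0],[0,0.7,4.1,0,0,0,0]]';python3 -m creep '[[0,0.1,3.2,0,0,0,0],[2,0,0,0,0,0,0],[0,0,0,0,0,0,0],[0,0,0,0,0,0,0]]'
python3 - <<'E'
from h import *; from rig import vision,readout
s=readout.sense(); m=vision.camera_model("wrist"); im=vision.camera("wrist"); cv2.imwrite("pics/w3.png",im[:,:,::-1])
T=rot(s["eef_rot"]).as_matrix()
for c,b in blobs(im,[108,120,100],[125,255,255],None,60): p=plane(m,*c,.05,True); print(c,b,p,(T.T@(p-s["tool_pos"])*100).round(2))
E
```

```text
clock: 8.48
tool_pos: [0.7573, 0.0057, 0.2343]
eef_rot: [0.284, 0.648, 0.283, -0.647]
ft_force: [1.5, -0.2, 1.2]
finger_gap: 0.27
clock: 8.9
tool_pos: [0.6424, -0.1698, 0.2315]
eef_rot: [0.284, 0.648, 0.283, -0.648]
ft_force: [0.9, -0.9, -0.1]
finger_gap: -0.002
clock: 9.32
tool_pos: [0.5288, -0.3443, 0.2316]
eef_rot: [0.284, 0.648, 0.283, -0.648]
ft_force: [1.0, -0.4, -0.7]
finger_gap: 0.001
clock: 9.65
tool_pos: [0.5083, -0.3666, 0.21]
eef_rot: [-0.282, -0.648, -0.284, 0.648]
ft_force: [-0.6, 0.2, 0.4]
finger_gap: -0.001
[65.3 83.4] [55, 70, 22, 28, 494] [ 0.36646913 -0.05581034  0.05      ] [ 16.1  -31.47 -13.17]
[320.4 178.3] [303, 161, 36, 36, 990] [ 0.51051414 -0.36435023  0.05      ] [16.    0.06 -0.31]
[140.4 215.4] [127, 201, 27, 30, 622] [ 0.32403181 -0.24999327  0.05      ] [ 16.06 -21.4    3.96]
```

View pics/w3.png

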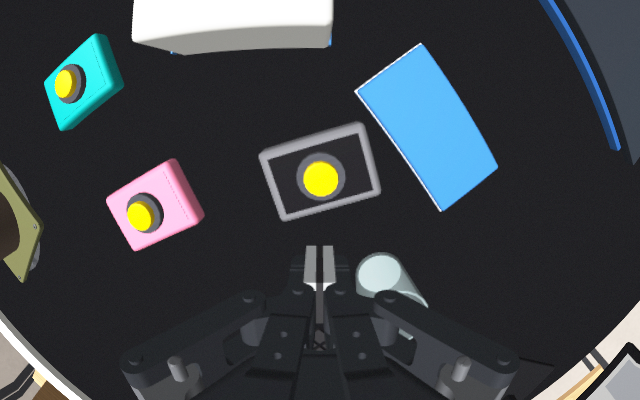

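The wrist view shows the grey remote's button at (320,178), nearly under the tool, with pink at (140,215) and turquoise at (65,83). The beaker at (380,275) is clear. Now I'll press.

```bash
python3 -m creep '[[3.5,0.06,-0.3,0,0,0,0],[4,0,0,0,0,0,0],[4,0,0,0,0,0,0],[3,0,0,0,0,0,0],[0,0,0,0,0,0,0]]'; python3 -m creep '[[0.7,0,0,0,0,0,0],[0.3,0,0,0,0,0,0],[0.2,0,0,0,0,0,0],[0,0,0,0,0,0,0],[0,0,0,0,0,0,0]]'
```

```text
clock: 10.12
tool_pos: [0.5086, -0.3608, 0.059]
eef_rot: [-0.28, -0.646, -0.288, 0.65]
ft_force: [-1.5, 0.3, -0.9]
finger_gap: 0.002
clock: 10.53
tool_pos: [0.5128, -0.3661, 0.0565]
eef_rot: [0.285, 0.648, 0.282, -0.647]
ft_force: [0.7, 0.3, 0.4]
finger_gap: -0.0
```

```bash
python3 -m creep '[[0.2,0,0,0,0,0,0],[0.2,0,0,0,0,0,0],[0,0,0,0,0,0,0],[0,0,0,0,0,0,0]]'; python3 -m creep '[[0.2,0,0,0,0,0,0],[0.1,0,0,0,0,0,0],[0,0,0,0,0,0,0],[0,0,0,0,0,0,0]]'; python3 -m creep '[[0.2,0,0,0,0,0,0],[0,0,0,0,0,0,0],[0,0,0,0,0,0,0]]'
```

```text
clock: 10.87
tool_pos: [0.5121, -0.3657, 0.051]
eef_rot: [0.284, 0.648, 0.283, -0.648]
ft_force: [2.1, -0.4, 1.5]
finger_gap: 0.002
clock: 11.2
tool_pos: [0.5121, -0.3657, 0.0479]
eef_rot: [0.284, 0.648, 0.283, -0.648]
ft_force: [0.6, -1.9, 3.2]
finger_gap: -0.003
clock: 11.45
tool_pos: [0.5121, -0.3657, 0.046]
eef_rot: [0.284, 0.648, 0.283, -0.648]
ft_force: [-0.2, 0.0, 5.4]
finger_gap: 0.003
```

```bash
python3 -m creep '[[0.12,0,0,0,0,0,0],[0,0,0,0,0,0,0],[0,0,0,0,0,0,0],[0,0,0,0,0,0,0]]'
```

```text
clock: 11.78
tool_pos: [0.5122, -0.3658, 0.046]
eef_rot: [0.284, 0.648, 0.283, -0.648]
ft_force: [-1.4, 0.1, 11.5]
finger_gap: 0.003
```

The button bottomed out at 6 mm of travel with 11 N. Now I'll go back up and round to the front of the knob.

```bash
python3 -m creep '[[-2,0,0,0,0,0,0],[-4,0,0,0,0,0,0],[-4,0,0,0,0,0,0],[-4,0,0,0,0,0,0],[-4,0,0,0,0,0,0]]'; python3 -m creep '[[0,-0.6,-4.1,0,0,0,0],[0,-0.6,-4.1,0,0,0,0],[0,-0.6,-4.1,0,0,0,0],[0,-0.6,-4.1,0,0,0,0],[0,-0.6,-4.1,0,0,0,0]]'; python3 -m creep '[[0,-0.6,-4.1,0,0,0,0],[0,-0.6,-4.1,0,0,0,0],[0,-0.6,-4.1,0,0,0,0],[0,-0.6,-4.1,0,0,0,0],[0,-0.6,-4.1,0,0,0,0]]';python3 -m creep '[[0,-0.6,-4.1,0,0,0,0],[0,-0.5,-4.1,0,0,0,0],[0,0,-1.7,0,0,0,0],[0,0,0,0,0,0,0],[0,0,0,0,0,0,0]]'
python3 - <<'E'
from h import *; from rig import vision,readout
s=readout.sense(); m=vision.camera_model("wrist"); im=vision.camera("wrist"); cv2.imwrite("pics/w4.png",im[:,:,::-1])
T=rot(s["eef_rot"]).as_matrix()
for c,b in blobs(im,[80,150,60],[98,255,255],None,200):
  p=plane(m,b[0]+b[2]/2,b[1]+.5,.106,True); print(c,b,p,(T.T@(p-s["tool_pos"])*100).round(2))
E
```

```text
clock: 12.2
tool_pos: [0.5106, -0.3643, 0.2241]
eef_rot: [-0.282, -0.647, -0.285, 0.648]
ft_force: [0.3, -1.5, 0.5]
finger_gap: -0.0
clock: 12.62
tool_pos: [0.6286, -0.1923, 0.2226]
eef_rot: [-0.282, -0.647, -0.284, 0.649]
ft_force: [0.0, -0.4, 0.4]
finger_gap: -0.003
clock: 13.03
tool_pos: [0.7457, -0.0214, 0.2221]
eef_rot: [-0.283, -0.647, -0.284, 0.649]
ft_force: [0.8, -1.1, 0.3]
finger_gap: -0.001
clock: 13.45
tool_pos: [0.8043, 0.0577, 0.2215]
eef_rot: [-0.283, -0.646, -0.284, 0.649]
ft_force: [-0.4, -0.3, -0.2]
finger_gap: -0.001
[321.  229.8] [295, 213, 53, 35, 1576] [0.792738   0.04343421 0.106     ] [11.56  0.15  1.8 ]
```

View pics/w4.png

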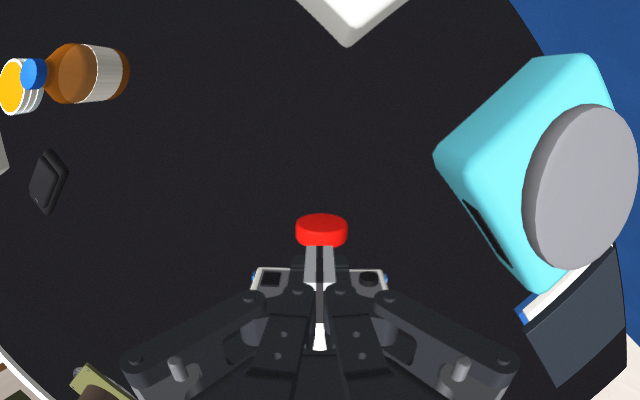

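The wrist view shows the knob out at (321,230), with the fingertips just above it and the unit aligned. I'll step out 1.5 cm further and then descend.

```bash
python3 -m creep '[[0,0.1,-1.5,0,0,0,0],[4,0,0,0,0,0,0],[4,0,0,0,0,0,0],[4,0,0,0,0,0,0],[4,0,0,0,0,0,0]]';python3 -m creep '[[0,0,0,0,0,0,0],[0,0,0,0,0,0,0]]'; python3 chk.py; python3 - <<'E'
import cv2,numpy as np
a=cv2.imread("pics/last.png"); b=cv2.imread("pics/last_scene.png")[180:280,280:440]
cv2.imwrite("pics/c5.png",np.vstack([cv2.resize(a[150:400],(448,175)),cv2.resize(b,(448,280))]))
E
```

```text
clock: 13.92
tool_pos: [0.8149, 0.0649, 0.0629]
eef_rot: [-0.283, -0.648, -0.283, 0.648]
ft_force: [0.2, 0.7, -1.0]
finger_gap: 0.001
clock: 14.08
tool_pos: [0.8127, 0.0653, 0.06]
eef_rot: [-0.282, -0.645, -0.284, 0.651]
ft_force: [0.7, -0.4, 0.6]
finger_gap: -0.002
F tool [-0.89  0.01  0.1 ] disc (array([319.1, 338.1]), [313, 323, 14, 28, 274]) clock 14.2833
disc back (tool cm) [-3.64 -0.07  3.09]
scene [array([362.6, 242. ])]
side [array([260.6, 184. ])]
```

View pics/c5.png

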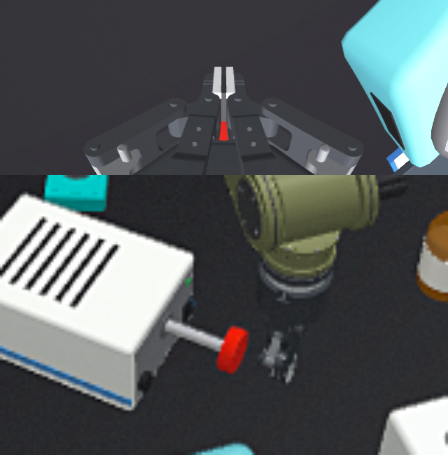

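The fingers are in front of the knob with a clear gap, and the knob is still out at scene (362.6,242). I'll approach and push gently.

```bash
python3 -m creep '[[0,0,0.6,0,0,0,0],[0,0,0.6,0,0,0,0],[0,0,0.4,0,0,0,0],[0,0,0.2,0,0,0,0],[0,0,0,0,0,0,0]]'; for i in 1; do python3 -m creep '[[0,0,0.15,0,0,0,0],[0,0,0.15,0,0,0,0],[0,0,0,0,0,0,0],[0,0,0,0,0,0,0]]'; python3 -m creep '[[0,0,0.15,0,0,0,0],[0,0,0.15,0,0,0,0],[0,0,0,0,0,0,0],[0,0,0,0,0,0,0]]'; done
```

```text
clock: 14.8
tool_pos: [0.8032, 0.0532, 0.064]
eef_rot: [-0.283, -0.648, -0.283, 0.648]
ft_force: [1.2, 0.8, -1.0]
finger_gap: -0.002
clock: 15.13
tool_pos: [0.8017, 0.0517, 0.0641]
eef_rot: [-0.283, -0.648, -0.283, 0.648]
ft_force: [0.1, -0.3, 1.0]
finger_gap: -0.004
clock: 15.47
tool_pos: [0.7996, 0.0494, 0.0641]
eef_rot: [-0.283, -0.648, -0.283, 0.648]
ft_force: [-1.0, -0.4, -0.3]
finger_gap: 0.001
```

```bash
python3 -m creep '[[0,0,0.15,0,0,0,0],[0,0,0.15,0,0,0,0],[0,0,0,0,0,0,0],[0,0,0,0,0,0,0]]'; python3 -m creep '[[0,0,0.15,0,0,0,0],[0,0,0.15,0,0,0,0],[0,0,0,0,0,0,0],[0,0,0,0,0,0,0]]'
```

```text
clock: 15.8
tool_pos: [0.7975, 0.0471, 0.0641]
eef_rot: [-0.283, -0.648, -0.283, 0.648]
ft_force: [-0.2, -0.5, -0.4]
finger_gap: -0.001
clock: 16.13
tool_pos: [0.7955, 0.0449, 0.0641]
eef_rot: [-0.283, -0.648, -0.283, 0.648]
ft_force: [-0.4, -0.6, 0.2]
finger_gap: 0.0
```

```bash
python3 -m creep '[[0,0,0.15,0,0,0,0],[0,0,0.15,0,0,0,0],[0,0,0,0,0,0,0],[0,0,0,0,0,0,0]]'; python3 -m creep '[[0,0,0.15,0,0,0,0],[0,0,0.15,0,0,0,0],[0,0,0,0,0,0,0],[0,0,0,0,0,0,0]]'
```

```text
clock: 16.47
tool_pos: [0.7935, 0.0427, 0.0641]
eef_rot: [-0.283, -0.648, -0.283, 0.648]
ft_force: [0.0, 0.4, 0.0]
finger_gap: -0.002
clock: 16.8
tool_pos: [0.7914, 0.0405, 0.0641]
eef_rot: [-0.283, -0.648, -0.283, 0.648]
ft_force: [-0.0, 0.4, 0.6]
finger_gap: -0.001
```

```bash
python3 -m creep '[[0,0,0.15,0,0,0,0],[0,0,0.15,0,0,0,0],[0,0,0,0,0,0,0],[0,0,0,0,0,0,0]]'; python3 -m creep '[[0,0,0.15,0,0,0,0],[0,0,0.1,0,0,0,0],[0,0,0,0,0,0,0],[0,0,0,0,0,0,0]]'
```

```text
clock: 17.13
tool_pos: [0.7894, 0.0383, 0.0642]
eef_rot: [0.283, 0.648, 0.283, -0.648]
ft_force: [-0.6, -0.2, -0.5]
finger_gap: -0.001
clock: 17.47
tool_pos: [0.7878, 0.0366, 0.0642]
eef_rot: [0.283, 0.648, 0.283, -0.648]
ft_force: [2.2, 0.9, 0.5]
finger_gap: 0.006
```

```bash
python3 -m creep '[[0,0,0.1,0,0,0,0],[0,0,0.1,0,0,0,0],[0,0,0,0,0,0,0],[0,0,0,0,0,0,0]]'; python3 -m creep '[[0,0,0.1,0,0,0,0],[0,0,0.1,0,0,0,0],[0,0,0,0,0,0,0],[0,0,0,0,0,0,0]]'
```

```text
clock: 17.8
tool_pos: [0.786, 0.0347, 0.0639]
eef_rot: [-0.283, -0.647, -0.283, 0.648]
ft_force: [-0.3, -0.0, 0.2]
finger_gap: 0.002
clock: 18.13
tool_pos: [0.7849, 0.0334, 0.0641]
eef_rot: [-0.283, -0.648, -0.283, 0.648]
ft_force: [0.5, -0.7, -0.6]
finger_gap: -0.002
```

```bash
python3 chk.py
```

```text
F tool [ 0.19 -0.35  0.06] disc (array([319.1, 338.1]), [313, 323, 14, 28, 275]) clock 18.3333
disc back (tool cm) [-4.18 -0.07  2.52]
scene [array([351.9, 237.9])]
side [array([270.6, 181.8])]
```

The knob sprang home. Its pixels in both views match the starting ones to 0.1 px. I'll back off, raise the arm, and compare the whole bench with the first pictures.

```bash
python3 -m creep '[[0,0,-2,0,0,0,0],[0,0,-3,0,0,0,0],[-4,0,0,0,0,0,0],[-4,0,0,0,0,0,0],[-4,0,0,0,0,0,0]]'; python3 -m creep '[[-4,0,0,0,0,0,0],[0,0,0,0,0,0,0],[0,0,0,0,0,0,0]]'; python3 chk.py; python3 - <<'E'
import cv2,numpy as np
for n in("scene","side"):
    a=cv2.imread(f"pics/{n}.png");b=cv2.imread(f"pics/last_{n}.png")
    k=(cv2.absdiff(a,b).max(2)>40).astype(np.uint8); c,_,s,_=cv2.connectedComponentsWithStats(k)
    print(n,[x.tolist() for x in s[1:] if x[4]>4])
E
```

```text
clock: 18.85
tool_pos: [0.8183, 0.071, 0.1825]
eef_rot: [-0.283, -0.646, -0.284, 0.649]
ft_force: [0.3, -0.1, 0.8]
finger_gap: 0.002
clock: 19.1
tool_pos: [0.8212, 0.0705, 0.2306]
eef_rot: [0.285, 0.651, 0.282, -0.645]
ft_force: [-1.0, -0.0, 0.4]
finger_gap: -0.001
scene [[294, 0, 3, 6, 11], [299, 0, 3, 10, 15], [318, 0, 80, 201, 4257], [297, 10, 23, 73, 206], [306, 10, 7, 23, 35], [273, 78, 4, 7, 12], [274, 86, 1, 6, 6], [322, 104, 2, 4, 5], [333, 126, 7, 12, 28], [341, 157, 3, 3, 5], [345, 166, 3, 4, 10], [346, 180, 3, 12, 21], [359, 196, 26, 16, 171], [358, 209, 25, 11, 48], [360, 232, 7, 12, 40], [368, 239, 4, 11, 19]]
side [[229, 25, 300, 209, 16880], [419, 40, 16, 4, 28], [266, 44, 151, 53, 3138], [388, 72, 29, 13, 211], [399, 87, 11, 5, 35], [413, 87, 6, 6, 35], [409, 103, 3, 2, 6], [276, 137, 8, 11, 62], [302, 144, 4, 10, 31], [460, 155, 3, 4, 6], [253, 182, 8, 8, 39], [493, 198, 13, 3, 19], [487, 212, 2, 6, 6], [452, 228, 19, 11, 38], [484, 233, 9, 9, 22], [503, 233, 3, 4, 7], [453, 241, 3, 6, 10], [481, 244, 14, 16, 52], [455, 248, 4, 4, 6], [456, 254, 4, 4, 5]]Traceback (most recent call last):
  File "chk.py", line 6, in <module>
    b=max(blobs(im,[80,150,60],[98,255,255],None,60),key=lambda t:t[1][4])
ValueError: max() iterable argument is empty
```

`chk.py` failed because the knob is hidden behind the fingers, so that comparison used the earlier pictures. I'll redo it with fresh ones.

```bash
python3 - <<'E'
from h import *; from rig import vision
I=[]
for n,bx in(("scene",(320,200,420,300)),("side",(200,150,300,220))):
    b=vision.camera(n)[:,:,::-1]; a=cv2.imread(f"pics/{n}.png"); I.append(b)
    print(n,[t for t in blobs(b[:,:,::-1].copy(),[80,150,60],[98,255,255],bx)])
    k=(cv2.absdiff(a,b.copy()).max(2)>40).astype(np.uint8); c,_,s,_=cv2.connectedComponentsWithStats(k)
    print([x.tolist() for x in s[1:] if x[4]>15])
cv2.imwrite("pics/end.png",cv2.resize(np.hstack([I[0][120:320,150:470],I[1][100:300,180:500]]),(800,250)))
E
```

```text
scene [(array([351.9, 237.9]), [347, 230, 11, 17, 132])]
[[294, 0, 125, 160, 6095], [273, 77, 5, 19, 39], [393, 94, 34, 56, 330], [380, 117, 10, 8, 31], [387, 116, 7, 6, 16], [333, 121, 36, 18, 321], [333, 137, 26, 9, 71], [363, 137, 9, 18, 35], [378, 156, 33, 19, 237], [348, 163, 9, 7, 33], [380, 174, 27, 11, 71], [346, 183, 3, 9, 18], [380, 199, 9, 14, 54], [388, 213, 3, 9, 17]]
side [(array([270.6, 181.9]), [267, 175, 9, 15, 102])]
[[316, 25, 213, 205, 11543], [423, 39, 18, 5, 42], [370, 43, 51, 9, 127], [322, 52, 37, 6, 80], [289, 56, 21, 3, 36], [207, 58, 94, 98, 3236], [269, 72, 17, 19, 189], [397, 72, 25, 11, 170], [421, 76, 7, 6, 16], [399, 87, 11, 5, 35], [413, 86, 6, 7, 36], [280, 106, 20, 5, 60], [274, 118, 5, 7, 18], [292, 125, 19, 12, 82], [276, 137, 8, 11, 62], [302, 144, 4, 10, 31], [452, 228, 19, 13, 100], [502, 229, 7, 15, 63], [478, 231, 20, 30, 151], [446, 232, 3, 9, 17], [451, 241, 11, 17, 66]]
```

View pics/end.png

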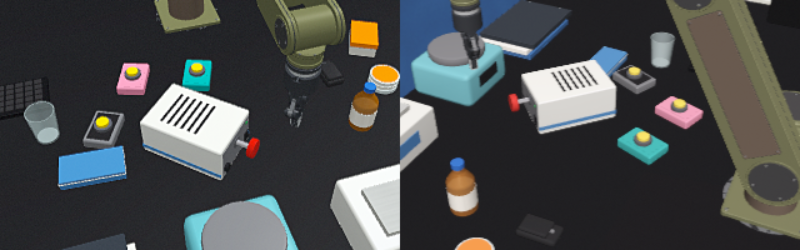

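The end picture shows the knob home, the unit and every other item where they started, and the arm clear. The only pixels that differ from the first pictures are the arm's.

```bash
python3 -c "
from rig import ticket; print(ticket.finish_job())"
```

```text
the job is handed in; nothing more can be done
None
```

I took the microscope picture and handed the job in at about 19 s of the 72 s allowed; no verdict is reported.

- **Shutter open:** I hooked the open fingers behind the red disc and pulled in small steps. The force rose to about 5.5 N at the bump, then fell to 0. The knob jumped ahead of the fingers and stayed out by itself, and I stopped there.
- **Capture:** I pressed the yellow button on the grey remote until it bottomed, with the tip at 46 mm, which is 6 mm of travel, at 11 N. The knob was still out in the pictures taken afterwards.
- **Shutter closed:** I pushed the knob's face gently; the highest force reading was about 2 N. It sprang home.

**Last checks:** The knob's pixels in the scene and side views matched the first pictures to 0.1 px. Differences on the bench were only where the arm had moved, so neither the unit nor the other items visibly shifted. One check script failed because the fingers hid the knob from the wrist camera, so I repeated the comparison with fresh scene and side pictures. I judged "fully home" from the pictures and the knob springing back; I did not push again to feel the hard stop.

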